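# Set the top roller of a lathe steady

## Task

Set the top roller of the steady rest on the lathe: turn the round knob on top clockwise until the roller bottoms firmly on the wooden blank (finger-tight, do not force it), then back the knob off a quarter of a turn so that the blank will run clear. Then lock the setting by swinging the ball lever beneath the knob clockwise up to its stop, and leave the tools and the turned leg on the bench alone.

Things in the scene. Friction and masses are not known exactly. Their poses are not given: they have to be found in the camera images.
- steady: Steady rest: grey cast frame over the blank, clamped to the lathe bed; it has three rollers round the blank. The two lower ones, with like knobs low at its sides, are already set. Origin on the bed under the blank's axis; y axis along the blank to the chuck, -x to the robot. Frame 24 mm thick along y, top boss 195 mm over the origin.
- knob_centre (a point): Middle of the black round fluted knob on top of the steady, free all round: 38 mm across, 24 mm tall, its middle about 0.32 m high. Grip it at any yaw. It turns about this point's upright z axis (x and y turn with it, from any yaw at the start); clockwise seen from above drives the top roller down 1.5 mm a turn and the knob sinks with it. Drag while free about 0.04 N m.
- screw_collar (a point): Steel collar, 16 mm across, fast on the knob's screw, 24 mm below knob_centre. Its axes match the knob's while no torque is on. Once the roller bears the screw stops, and the knob can be forced on only against the give of screw, frame and wood, 2 N m per rad: 0.2 to 0.3 N m is finger-tight (0.12, the knob 0.06 rad ahead, is the least that counts as firm); over 0.4 N m bruises the blank.
- roller_bottom (a point): Lowest point of the top roller, a steel ball bearing 22 mm across right below the knob. It meets the blank 0.2 to 0.6 turns of the knob on from the start, sooner or later each time.
- blank_top (a point): Top of the blank, a round wooden bar of 44 mm diameter held level between chuck and live centre (this point's y axis is the bar's). Its z is the height of the bar's upper side, the same under the roller; the point is near the middle of the bar's length.
- lever_ball (a point): Centre of the 20 mm black ball at the end of the lock lever, a lever nut round the screw just beneath the knob. The ball goes round the screw's axis on a radius of 80 mm, its centre about 0.29 m high and 28 mm lower than the knob's centre; the 8 mm arm slopes 11 mm down from it to the hub.
- lever_axis (a point): Point on the lock lever's vertical turning axis (the screw's axis) at the height of the ball's centre.
- lock_lever (a joint): Angle of the lock lever in rad, growing clockwise seen from above: 0 fully open (arm along the blank towards the tailstock), 1.25 at its stop, locked (arm pointing to the robot's side of the lathe). It starts between 0 and 0.25, stays where it is left, and takes about 1.5 N at the ball.
- gouge: Bystander: turning gouge with a wooden handle lying on the bench, 305 mm long, 30 mm high.
- turned_leg: Bystander: turned wooden leg standing upright on the bench, 48 mm across and 165 mm tall.
- mallet: Bystander: wooden mallet lying on the bench, head 75 x 55 x 58 mm, handle 160 mm.

How it is judged:
On the way, in this order (a step that is already met when the one before it is completed fails the run):
1. the top roller bears firmly on the blank (the knob 0.06 rad ahead of its stopped screw, which is 0.12 N m) (z of roller_bottom in the frame of blank_top below 2e-05 m and angle between the x axis of knob_centre and the x axis of screw_collar, either way round above 0.06 rad), for 0.1 s.
2. the knob is backed off about a quarter turn (roller 0.25 to 0.45 mm clear of the blank) before the lever is locked (z of roller_bottom in the frame of blank_top between 0.00025 and 0.00045 m and value of joint lock_lever below 0.6 rad), for 0.2 s.
At the end, for the whole second after the job is handed in: The top roller stands 0.25 to 0.45 mm clear of the blank, that is a quarter turn of the knob back from bottomed (about 25 degrees either way), the lock lever is swung to within 0.15 rad of its stop, and the gripper is clear of everything (z of roller_bottom in the frame of blank_top between 0.00025 and 0.00045 m and value of joint lock_lever above 1.1 rad and contact force between the fingers and anything else below 0.5 N); the robot touches nothing.
It fails at once if the screw was forced (the knob 0.2 rad off its screw, which is 0.4 N m) (angle between the x axis of knob_centre and the x axis of screw_collar, either way round above 0.2 rad).
It fails at once if the gouge was moved (distance of gouge from where it was at the start of the episode above 0.02 m).
It fails at once if the turned leg was moved (distance of turned_leg from where it was at the start of the episode above 0.02 m).
It fails at once if the mallet was moved (distance of mallet from where it was at the start of the episode above 0.02 m).
It also fails if it takes over 72 s, if anything falls off the work surface, if the arm or the gripper's body presses on something with over 40 N, if the wrist force passes 120 N, or if a joint passes its speed limit or range.

## Robot

A 6-joint arm with a two-finger parallel gripper is mounted at the origin on the work surface. World frame = base frame: x ahead of the robot, y to its left, z up, the work surface at z = 0. Lengths are in m, angles in rad, forces in N, time in s.
With the tool pointing down it reaches from about 0.425 to 1.125 m from the base axis. Payload 14.9 kg.
Tool frame: the origin (TCP) lies on the centre line of the jaws, within the pads' length; the fingertips stand 17 mm ahead of it and the grasp point (between the pads) lies 2 mm behind it (env.tip_reach is the distance from the TCP to the fingertips, in m); z points along the fingers, x is the direction in which the jaws open and shut, and the axes are right-handed (so a half turn about z gives the same grasp; the last joint's range is limited). The gripper opens to 91 mm and grips with 3 to 60 N. Pads are 32 mm wide; open, the fingers measure 118 mm over their backs; the gripper's body (76 mm by 178 mm) begins 60 mm behind the grasp point.
Start: joints at [-1.202, 0.379, 1.734, -0, 1.028, -0.033], TCP at [0.274, -0.644, 0.231] pointing down, gripper open.
Joint ranges: [-2.77, 2.77], [-0.74, 2.19], [0, 2.66], [-1.06, 4.2], [0.31, 2.87], [-3.08, 3.08]. Speed limits (rad/s): [1.89, 1.89, 2.39, 3.14, 3.14, 3.14].

## Interface

Orientations are given as a unit quaternion [x, y, z, w].
In Python, from cell import sense, snapshot, get_calibration, env gives the robot as it stands.
- The arm moves only by the tool send_rows, never from a script. Its argument "commands" is a list of rows, each an object with "dp": the shift along the tool's x, y, z scaled (see below), a list of three; "spin": the turn about the tool's z scaled (see below). A call has exactly 8 rows; each row shifts and turns the commanded pose from where the row before left it, along the tool's axes as they then stand; what a row does not reach is not made up. The controller multiplies each number of a shift by 0.03 m and each number of a turn by 0.1 rad. A row lasts 1/10 s, in which the tool goes at most 50 mm and 8.59 degrees, less where a joint would pass 70% of its speed; a pose out of reach is approached as far as the arm can. A call with a number of a shift or a turn outside -1 to 1 is refused whole. A call with a gripper value outside its range is refused whole. "jaw" is the opening, from -1 (shut) to 1 (fully open), set as the call begins (left out, the last holds). The fingers move at their own pace and stop on an object; "newtons" is the grip in N (left out, the last holds). Time passes only in rows, so rows that do not move let the fingers close, or fill a call up. It gives the time, the measured TCP pose, the force and the opening at its end, in the units of the state.
- sense(): the state, without advancing time (a new reading comes with each control period).
- snapshot(name): name is "side" or "top"; returns (picture, depth): 384x512x3 uint8, blue, green, red; 384x512 float32, m along the optical axis (not along the pixel's ray), 0 where there is no reading.
- get_calibration(name): a dict with "fx", "fy", "cx", "cy" (pixels), "k1" (the pictures are not rectified: a ray, as slopes to the right and down, at radius r is drawn at 1 + k1 r^2 times it, then the intrinsics apply), "eye" and "rotation" of the camera in the world. Camera axes: x right, y down, z forward; pixel columns grow to the right and rows downward; lengths in m; the calibration is good to about 2 mm. A picture is of the moment at which its call begins. get_calibration takes no time and is no camera call.
- env.close_job(): hands the job in, once; it reports no verdict.
The state is a dict: "clock": time; "joint_positions": joint angles; "qvel": joint speeds; "effort": joint torques, N m; "tcp_pos": TCP position; "eef_rot": TCP orientation; "ft_force": force on the tool from outside, world axes, zero at the start; "moment": the same for the moment, N m; "opening": opening from 0.0 (shut) to 1.0 (fully open).
Only numpy, scipy, OpenCV 4.12 (cv2) and the standard library are available. Lean on these libraries where they do the work, as an engineer would, in place of code of your own. Each camera call takes 0.05 s, during which the arm holds its last target.

## Working session

There is one attempt and no reset: what is moved stays moved. The work goes in short steps, Python scripts to look and compute and a tool call to move; the robot and the scene stay as the last step left them, time stands still between calls to the robot, and variables do not carry over. Pictures are saved under pics/ and viewed, and the job is handed in when it is done.

Besides the shell and the picture viewer there is one more tool, called as name([rows], argument=value, ...), one row to a line, values as JSON. send_rows: Moves the arm, as the interface text tells. Its arguments: {"type":"object","properties":{"commands":{"type":"array","items":{"type":"object","properties":{"dp":{"type":"array","items":{"type":"number","minimum":-1,"maximum":1}},"spin":{"type":"number","minimum":-1,"maximum":1}}}},"jaw":{"type":"number"},"newtons":{"type":"number"}},"required":["commands"]}

```bash
ls; mkdir -p pics; cat > h.py <<'E'
import numpy as np,cv2
from cell import sense,snapshot,get_calibration,env
E
python3 - <<'E'
from h import *
print(sense())
for n in("side","top"):
    p,d=snapshot(n); cv2.imwrite(f"pics/{n}0.png",p); np.save(f"{n}0.npy",d); c=get_calibration(n); print(n,c)
E
```

```text
pics
{'clock': 0.0, 'joint_positions': array([-1.20232342e+00,  3.79445023e-01,  1.73477652e+00, -7.24156111e-05,
        1.02852838e+00, -3.32566988e-02]), 'qvel': array([-0.00088929,  0.00085792,  0.00037517,  0.00114841, -0.00106014,
       -0.00071575]), 'effort': array([-1.18094380e-03, -7.63715744e+01, -4.34373450e+01,  6.50609960e-02,
        4.23878292e-02, -2.60707509e-05]), 'tcp_pos': array([ 0.27357615, -0.64390489,  0.23026487]), 'eef_rot': array([ 8.33979855e-01, -5.51794586e-01, -4.89636854e-04, -3.09892618e-04]), 'ft_force': array([-0.0538951 ,  0.11129048,  0.15416668]), 'moment': array([-0.00407355, -0.00819439,  0.01242879]), 'opening': 1.00088982372863}
side {'fx': 432.61652041952175, 'fy': 432.61652041952175, 'cx': 247.075646540698, 'cy': 196.4674381788138, 'k1': 0.049904147925624226, 'eye': array([ 1.08866138, -0.26005954,  0.95299401]), 'rotation': array([ 0.81179555,  0.48112133, -0.17015898, -0.28382418])}
top {'fx': 382.4012164606311, 'fy': 382.4012164606311, 'cx': 260.0419176110117, 'cy': 195.33687209641448, 'k1': 0.02938642714702599, 'eye': array([0.42920068, 0.01747708, 1.03025263]), 'rotation': array([-0.69643035,  0.71482647, -0.04548289,  0.04403632])}
```

View pics/side0.png

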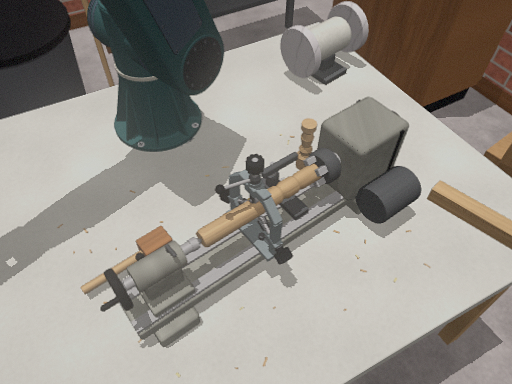

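View pics/top0.png

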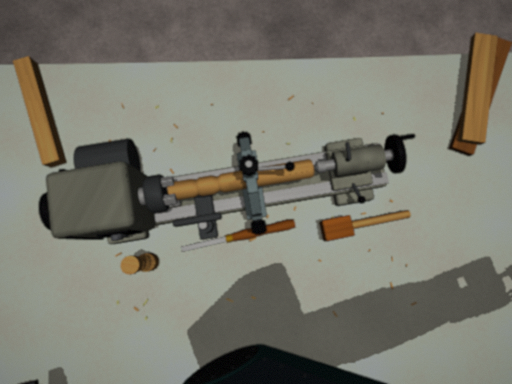

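```bash
cat >> h.py <<'E'
from scipy.spatial.transform import Rotation as R
def ray(n,u,v):
    c=get_calibration(n); q=cv2.undistortPoints  # k1 only model
    K=np.array([[c['fx'],0,c['cx']],[0,c['fy'],c['cy']],[0,0,1]])
    p=q(np.array([[[u,v]]],float),K,np.array([c['k1'],0,0,0.]))[0,0]
    return c['eye'],R.from_quat(c['rotation']).as_matrix()@np.array([p[0],p[1],1.])
def onz(n,u,v,z):
    e,d=ray(n,u,v); return e+d*(z-e[2])/d[2]
def tri(a,b):
    e1,d1=ray('side',*a); e2,d2=ray('top',*b)
    s=np.linalg.lstsq(np.stack([d1,-d2],1),e2-e1,rcond=None)[0]
    p,q=e1+d1*s[0],e2+d2*s[1]; return (p+q)/2,np.linalg.norm(p-q)
def proj(n,P):
    c=get_calibration(n); q=R.from_quat(c['rotation']).as_matrix().T@(np.asarray(P)-c['eye'])
    x,y=q[0]/q[2],q[1]/q[2]; f=1+c['k1']*(x*x+y*y)
    return c['cx']+c['fx']*x*f,c['cy']+c['fy']*y*f
def crop(n,img,u0,v0,u1,v1,s,out):
    cv2.imwrite(out,cv2.resize(img[v0:v1,u0:u1],None,fx=s,fy=s,interpolation=cv2.INTER_CUBIC))
E
python3 - <<'E'
from h import *
a=cv2.imread('pics/side0.png');b=cv2.imread('pics/top0.png')
c=cv2.resize(a[130:270,190:330],None,fx=4,fy=4,interpolation=2); d=cv2.resize(b[120:240,215:315],None,fx=4,fy=4,interpolation=2)
cv2.imwrite('pics/c1.png',c);cv2.imwrite('pics/d1.png',d)
E
```

```text
(no output)
```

View pics/c1.png

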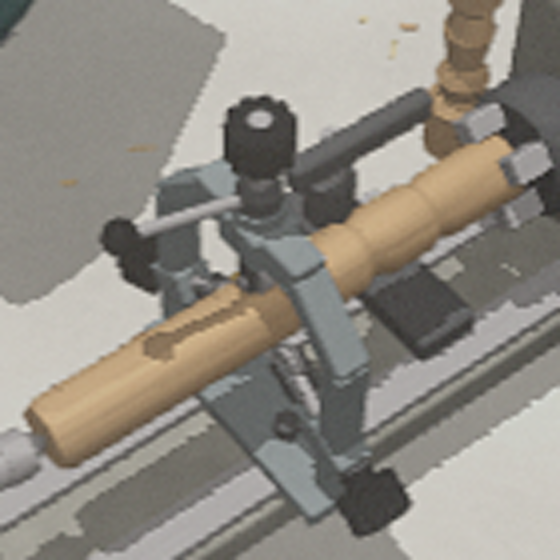

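View pics/d1.png

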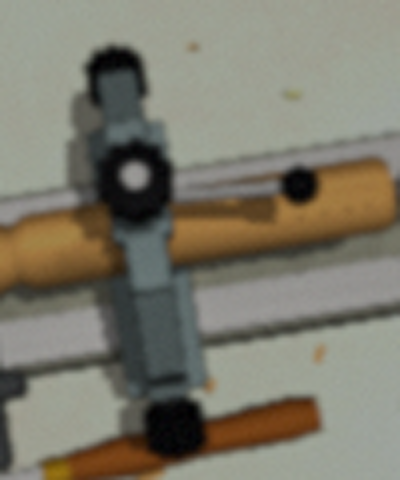

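```bash
python3 - <<'E'
from h import *
D=np.load('top0.npy');Ds=np.load('side0.npy')
k,e=tri((255,164.3),(248.4,165.3));print('knob',k,e)
b,e2=tri((220.3,189.3),(289.8,166));print('ball',b,e2, 'r',np.linalg.norm((b-k)[:2]))
print(onz('side',255,164.3,.32),onz('top',248.4,165.3,.32))
print(onz('side',220.3,189.3,.292),onz('top',289.8,166,.292))
print('blank axis', onz('top',170,187,.2),onz('top',312,168,.2))
# depth map height field around
c=get_calibration('top')
for (u,v) in [(248,165),(290,166),(146,262),(175,205),(258,228),(246,137),(150,190),(90,200),(110,155),(345,150),(398,150),(335,228)]:
    e,d=ray('top',u,v); print((u,v),(e+d*D[v,u]).round(3))
s=sense(); print(R.from_quat(s['eef_rot']).as_matrix().round(3))
E
```

```text
knob [0.57766285 0.03504987 0.31820268] 0.0007508747215405725
ball [ 0.58024762 -0.04553101  0.28945651] 0.00018217778588020998 r 0.08062232821175912
[0.57899349 0.03385436 0.32      ] [0.57744436 0.03534823 0.32      ]
[ 0.58216136 -0.04643701  0.292     ] [ 0.57976422 -0.04523101  0.292     ]
blank axis [0.5584603  0.21112381 0.2       ] [ 0.59273904 -0.10185007  0.2       ]
(248, 165) [0.575 0.036 0.333]
(290, 166) [ 0.578 -0.045  0.299]
(146, 262) [0.394 0.295 0.085]
(175, 205) [0.523 0.209 0.16 ]
(258, 228) [0.466 0.021 0.135]
(246, 137) [0.687 0.044 0.13 ]
(150, 190) [0.55  0.248 0.222]
(90, 200) [0.527 0.359 0.256]
(110, 155) [0.649 0.368 0.137]
(345, 150) [ 0.633 -0.178  0.194]
(398, 150) [ 0.623 -0.285  0.222]
(335, 228) [ 0.465 -0.174  0.055]
[[ 0.391 -0.92  -0.   ]
 [-0.92  -0.391  0.001]
 [-0.001 -0.    -1.   ]]
```

send_rows([
  {"dp": [0,0,-0.8],"spin": -1},
  {"dp": [0,0,-0.8],"spin": -1},
  {"dp": [0,0,-0.8],"spin": -1},
  {"dp": [0,0,-0.8],"spin": -1},
  {"dp": [0,0,-0.8],"spin": -1},
  {"dp": [0,0,-0.8],"spin": -1},
  {"dp": [0,0,-0.8],"spin": -1},
  {"dp": [0,0,-0.8],"spin": -1},
])

```text
clock: 0.9
tcp_pos: [0.2737, -0.644, 0.4235]
eef_rot: [0.983, -0.181, -0.0, -0.0]
ft_force: [-0.5, -0.6, -0.6]
opening: 0.998
```

send_rows([
  {"dp": [0,0,0],"spin": -1},
  {"dp": [0,0,0],"spin": -1},
  {"dp": [0,0,0],"spin": -1},
  {"dp": [0,0,0],"spin": -1},
  {"dp": [0,0,0],"spin": -1},
  {"dp": [0,0,0],"spin": -1},
  {"dp": [0,0,0],"spin": -1},
  {"dp": [0,0,0],"spin": -1},
])

```text
clock: 1.7
tcp_pos: [0.2737, -0.6441, 0.4225]
eef_rot: [0.976, 0.216, -0.0, -0.0]
ft_force: [-0.1, -0.0, 0.0]
opening: 0.999
```

send_rows([
  {"dp": [0,0,0],"spin": -1},
  {"dp": [0,0,0],"spin": -1},
  {"dp": [0,0,0],"spin": -1},
  {"dp": [0,0,0],"spin": -1},
  {"dp": [0,0,0],"spin": -1},
  {"dp": [0,0,0],"spin": -1},
  {"dp": [0,0,0],"spin": -1},
  {"dp": [0,0,0],"spin": -1},
])

```text
clock: 2.5
tcp_pos: [0.2737, -0.6441, 0.4225]
eef_rot: [0.815, 0.579, 0.0, -0.0]
ft_force: [0.9, 0.1, -0.3]
opening: 1.001
```

send_rows([
  {"dp": [0,0,0],"spin": -1},
  {"dp": [0,0,0],"spin": -1},
  {"dp": [0,0,0],"spin": -1},
  {"dp": [0,0,0],"spin": -1},
  {"dp": [0,0,0],"spin": -1},
  {"dp": [0,0,0],"spin": -1},
  {"dp": [0,0,0],"spin": -1},
  {"dp": [0,0,0],"spin": -1},
])

```text
clock: 3.3
tcp_pos: [0.3079, -0.6285, 0.421]
eef_rot: [0.559, 0.829, -0.02, -0.012]
ft_force: [0.0, 0.2, 0.0]
opening: 0.999
```

```bash
cat >> h.py <<'E'
def rel(P):
    s=sense(); M=R.from_quat(s['eef_rot']).as_matrix()
    return M.T@(np.array(P)-s['tcp_pos'])/0.03
def st():
    s=sense(); M=R.from_quat(s['eef_rot']).as_matrix()
    print('t',round(s['clock'],2),'tcp',s['tcp_pos'].round(4),'yaw',round(np.arctan2(M[1,0],M[0,0]),4),'tilt',M[:,2].round(4),'j6',s['joint_positions'][5].round(3),'F',s['ft_force'].round(2),'M',s['moment'].round(3),'op',round(s['opening'],3))
E
python3 -c "
from h import *
st();print(rel([.578,.035,.42]))"
```

```text
t 3.3 tcp [ 0.3079 -0.6285  0.421 ] yaw 1.9545 tilt [-0.0414 -0.0195 -0.999 ] j6 -3.076 F [0.02 0.24 0.01] M [ 0.118 -0.152 -0.009] op 0.999
[17.13699845 16.61165229 -0.7711828 ]
```

send_rows([
  {"dp": [0.8,0.8,0],"spin": 0},
  {"dp": [0.8,0.8,0],"spin": 0},
  {"dp": [0.8,0.8,0],"spin": 0},
  {"dp": [0.8,0.8,0],"spin": 0},
  {"dp": [0.8,0.8,0],"spin": 0},
  {"dp": [0.8,0.8,0],"spin": 0},
  {"dp": [0.8,0.8,0],"spin": 0},
  {"dp": [0.8,0.8,0],"spin": 0},
])

```text
clock: 4.1
tcp_pos: [0.4145, -0.3767, 0.4119]
eef_rot: [0.559, 0.829, -0.019, -0.011]
ft_force: [0.4, -0.0, 0.1]
opening: 1.001
```

```bash
python3 -c "
from h import *
st();print(rel([.578,.035,.40]))"
```

```text
t 4.1 tcp [ 0.4145 -0.3767  0.4119] yaw 1.956 tilt [-0.0406 -0.0193 -0.999 ] j6 -2.705 F [ 0.44 -0.04  0.07] M [ 0.154 -0.164 -0.008] op 1.001
[10.67224159 10.21343696 -0.09146884]
```

send_rows([
  {"dp": [0.8,0.77,0],"spin": 0},
  {"dp": [0.8,0.77,0],"spin": 0},
  {"dp": [0.8,0.77,0],"spin": 0},
  {"dp": [0.8,0.77,0],"spin": 0},
  {"dp": [0.8,0.77,0],"spin": 0},
  {"dp": [0.8,0.77,0],"spin": 0},
  {"dp": [0.8,0.77,0],"spin": 0},
  {"dp": [0.8,0.77,0],"spin": 0},
])

```text
clock: 4.9
tcp_pos: [0.5134, -0.1295, 0.4031]
eef_rot: [0.559, 0.829, -0.019, -0.011]
ft_force: [1.0, -0.5, 0.4]
opening: 0.998
```

```bash
python3 -c "
from h import *
st();print(rel([.578,.035,.36]),sense()['joint_positions'])"
```

```text
t 4.9 tcp [ 0.5134 -0.1295  0.4031] yaw 1.956 tilt [-0.0406 -0.0196 -0.999 ] j6 -2.224 F [ 0.98 -0.48  0.43] M [ 0.091 -0.122 -0.033] op 0.998
[4.2763969  4.11657696 1.24005093] [-0.27687633 -0.05207648  1.91498584 -0.03097732  1.31254394 -2.2244401 ]
```

send_rows([
  {"dp": [0.61,0.59,0.17],"spin": 0},
  {"dp": [0.61,0.59,0.17],"spin": 0},
  {"dp": [0.61,0.59,0.17],"spin": 0},
  {"dp": [0.61,0.59,0.17],"spin": 0},
  {"dp": [0.61,0.59,0.17],"spin": 0},
  {"dp": [0.61,0.59,0.17],"spin": 0},
  {"dp": [0.61,0.59,0.17],"spin": 0},
  {"dp": [0,0,0.05],"spin": 0},
])

```text
clock: 5.7
tcp_pos: [0.5785, 0.0356, 0.3591]
eef_rot: [0.558, 0.83, -0.02, -0.012]
ft_force: [-0.1, 0.2, -1.5]
opening: 1.001
```

```bash
python3 - <<'E'
from h import *
st();print(rel([.578,.035,.326]))
p,_=snapshot('side');cv2.imwrite('pics/s2.png',cv2.resize(p[100:220,190:320],None,fx=4,fy=4,interpolation=2))
E
```

```text
t 5.7 tcp [0.5785 0.0356 0.3591] yaw 1.958 tilt [-0.0417 -0.0194 -0.9989] j6 -1.922 F [-0.1   0.21 -1.46] M [ 0.109 -0.173  0.009] op 1.001
[-0.00977866  0.02664815  1.10472483]
```

View pics/s2.png

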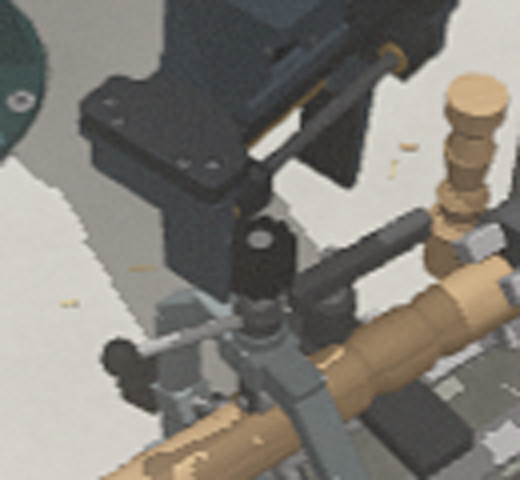

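```bash
python3 - <<'E'
from h import *
s=sense();M=R.from_quat(s['eef_rot']).as_matrix()
for x in(-.0455,-.059,.0455,.059):
  for y in (-.016,.016):
    u,v=proj('side',s['tcp_pos']+M@[x,y,.017]);print(x,y,(u-190)*4,(v-100)*4)
E
```

```text
-0.0455 -0.016 174.14806551120307 260.69843873356467
-0.0455 0.016 225.84437257132402 294.21617678438815
-0.059 -0.016 155.76198466187498 276.8936987423391
-0.059 0.016 207.6159429047084 310.9091779435871
0.0455 -0.016 290.9488458225228 157.73460355379575
0.0455 0.016 341.58574882343646 188.17948905078094
0.059 -0.016 307.2959690264961 143.31297505943132
0.059 0.016 357.77676850743524 173.33994298166317
```

send_rows([
  {"dp": [0,0,0.22],"spin": 0},
  {"dp": [0,0,0.22],"spin": 0},
  {"dp": [0,0,0.22],"spin": 0},
  {"dp": [0,0,0.22],"spin": 0},
  {"dp": [0,0,0.22],"spin": 0},
  {"dp": [0,0,0],"spin": 0},
  {"dp": [0,0,0],"spin": 0},
  {"dp": [0,0,0],"spin": 0},
])

```text
clock: 6.55
tcp_pos: [0.5771, 0.033, 0.3276]
eef_rot: [0.559, 0.829, -0.019, -0.011]
ft_force: [-0.1, -0.5, -0.0]
opening: 0.998
```

send_rows([
  {"dp": [0,0,0],"spin": 0},
  {"dp": [0,0,0],"spin": 0},
  {"dp": [0,0,0],"spin": 0},
  {"dp": [0,0,0],"spin": 0},
  {"dp": [0,0,0],"spin": 0},
  {"dp": [0,0,0],"spin": 0},
  {"dp": [0,0,0],"spin": 0},
  {"dp": [0,0,0],"spin": 0},
], jaw=-1, newtons=20)

```text
clock: 7.35
tcp_pos: [0.577, 0.0329, 0.3273]
eef_rot: [0.559, 0.829, -0.019, -0.011]
ft_force: [-0.4, 0.5, -0.1]
opening: 0.41
```

```bash
python3 -c "
from h import *
st()"
```

```text
t 7.35 tcp [0.577  0.0329 0.3273] yaw 1.956 tilt [-0.0403 -0.0196 -0.999 ] j6 -1.923 F [-0.45  0.5  -0.11] M [ 0.116 -0.131  0.015] op 0.41
```

send_rows([
  {"dp": [0,0,0],"spin": 0},
  {"dp": [0,0,0],"spin": 0},
  {"dp": [0,0,0],"spin": 0},
  {"dp": [0,0,0],"spin": 0},
  {"dp": [0,0,0],"spin": 0},
  {"dp": [0,0,0],"spin": 0},
  {"dp": [0,0,0],"spin": 0},
  {"dp": [0,0,0],"spin": 0},
])

```text
clock: 8.15
tcp_pos: [0.577, 0.033, 0.3273]
eef_rot: [0.559, 0.829, -0.019, -0.011]
ft_force: [0.0, 0.7, -0.1]
opening: 0.412
```

```bash
python3 - <<'E'
from h import *
st()
p,_=snapshot('side');cv2.imwrite('pics/s3.png',cv2.resize(p[100:220,190:320],None,fx=4,fy=4,interpolation=2))
E
```

```text
t 8.15 tcp [0.577  0.033  0.3273] yaw 1.956 tilt [-0.0403 -0.0196 -0.999 ] j6 -1.923 F [ 0.03  0.67 -0.11] M [ 0.101 -0.106  0.01 ] op 0.412
```

View pics/s3.png

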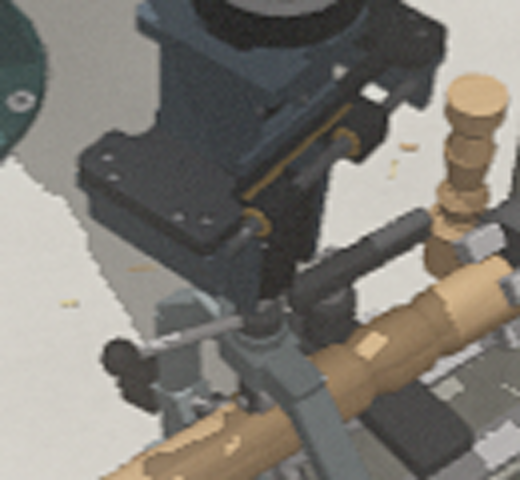

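send_rows([
  {"dp": [0,0,0],"spin": 1},
  {"dp": [0,0,0],"spin": 1},
  {"dp": [0,0,0],"spin": 1},
  {"dp": [0,0,0],"spin": 1},
  {"dp": [0,0,0],"spin": 1},
  {"dp": [0,0,0],"spin": 1},
  {"dp": [0,0,0],"spin": 1},
  {"dp": [0,0,0],"spin": 0},
])

```text
clock: 9.0
tcp_pos: [0.577, 0.0337, 0.3272]
eef_rot: [0.81, 0.586, -0.022, -0.005]
ft_force: [0.4, 5.4, -0.9]
opening: 0.412
```

```bash
python3 -c "
from h import *
st()"
```

```text
t 9.0 tcp [0.577  0.0337 0.3272] yaw 1.2527 tilt [-0.0402 -0.0179 -0.999 ] j6 -1.22 F [ 0.44  5.4  -0.91] M [ 1.592 -0.384  0.017] op 0.412
```

```bash
cat >> h.py <<'E'
def tz(L=.28):
    s=sense(); M=R.from_quat(s['eef_rot']).as_matrix()
    m=s['moment']-np.cross(L*M[:,2],s['ft_force']); print('Mtcp',m.round(3),'Mz',m[2].round(4),'along tool z',(m@M[:,2]).round(4))
E
python3 -c "
from h import *
tz();tz(.3)"
```

```text
Mtcp [ 0.078 -0.25   0.076] Mz 0.0758 along tool z -0.0743
Mtcp [-0.031 -0.24   0.08 ] Mz 0.0799 along tool z -0.0743
```

send_rows([
  {"dp": [0.04,-0.012,0],"spin": 0.5},
  {"dp": [0,0,0],"spin": 0.5},
  {"dp": [0,0,0],"spin": 0.5},
  {"dp": [0,0,0],"spin": 0.5},
  {"dp": [0,0,0],"spin": 0.5},
  {"dp": [0,0,0],"spin": 0.5},
  {"dp": [0,0,0],"spin": 0.5},
  {"dp": [0,0,0],"spin": 0},
])

```text
clock: 9.8
tcp_pos: [0.5772, 0.0346, 0.3272]
eef_rot: [0.899, 0.437, -0.022, -0.0]
ft_force: [2.1, 3.6, -2.5]
opening: 0.412
```

```bash
python3 -c "
from h import *
st();tz();print(rel([.577,.035,.327]))"
```

```text
t 9.8 tcp [0.5772 0.0346 0.3272] yaw 0.9055 tilt [-0.0398 -0.0187 -0.999 ] j6 -0.87 F [ 2.1   3.64 -2.51] M [ 1.204 -0.836  0.051] op 0.412
Mtcp [ 0.172 -0.222  0.08 ] Mz 0.0804 along tool z -0.083
[ 0.00630789 -0.01262075  0.00544236]
```

send_rows([
  {"dp": [0.02,0,0],"spin": 0.3},
  {"dp": [0,0,0],"spin": 0.3},
  {"dp": [0,0,0],"spin": 0.3},
  {"dp": [0,0,0],"spin": 0.3},
  {"dp": [0,0,0],"spin": 0.3},
  {"dp": [0,0,0],"spin": 0.3},
  {"dp": [0,0,0],"spin": 0.2},
  {"dp": [0,0,0],"spin": 0},
])

```text
clock: 10.6
tcp_pos: [0.5775, 0.0348, 0.3271]
eef_rot: [0.938, 0.346, -0.022, 0.002]
ft_force: [1.9, 3.3, -3.3]
opening: 0.413
```

```bash
python3 -c "
from h import *
st();tz()"
```

```text
t 10.6 tcp [0.5775 0.0348 0.3271] yaw 0.7068 tilt [-0.0401 -0.0193 -0.999 ] j6 -0.671 F [ 1.92  3.34 -3.28] M [ 0.925 -0.944 -0.032] op 0.413
Mtcp [-0.028 -0.37  -0.005] Mz -0.0053 along tool z 0.0136
```

send_rows([
  {"dp": [0,0,0],"spin": 0.12},
  {"dp": [0,0,0],"spin": 0.12},
  {"dp": [0,0,0],"spin": 0.12},
  {"dp": [0,0,0],"spin": 0.12},
  {"dp": [0,0,0],"spin": 0.12},
  {"dp": [0,0,0],"spin": 0.12},
  {"dp": [0,0,0],"spin": 0.12},
  {"dp": [0,0,0],"spin": 0.12},
])

```text
clock: 11.4
tcp_pos: [0.5774, 0.0347, 0.3272]
eef_rot: [0.954, 0.3, -0.022, 0.003]
ft_force: [4.2, 3.6, -4.8]
opening: 0.409
```

```bash
python3 -c "
from h import *
st();tz()"
```

```text
t 11.4 tcp [0.5774 0.0347 0.3272] yaw 0.6092 tilt [-0.0403 -0.0196 -0.999 ] j6 -0.573 F [ 4.2   3.56 -4.81] M [ 1.024 -1.255  0.024] op 0.409
Mtcp [ 0.002 -0.028  0.041] Mz 0.0408 along tool z -0.0403
```

send_rows([
  {"dp": [0.01,0.005,0.012],"spin": 0.12},
  {"dp": [0,0,0],"spin": 0.12},
  {"dp": [0,0,0],"spin": 0.12},
  {"dp": [0,0,0],"spin": 0.12},
  {"dp": [0,0,0],"spin": 0.12},
  {"dp": [0,0,0],"spin": 0.12},
  {"dp": [0,0,0],"spin": 0.12},
  {"dp": [0,0,0],"spin": 0.12},
])

```text
clock: 12.2
tcp_pos: [0.5778, 0.0347, 0.327]
eef_rot: [0.967, 0.254, -0.022, 0.004]
ft_force: [2.6, 2.9, 1.8]
opening: 0.412
```

```bash
python3 -c "
from h import *
st();tz()"
```

```text
t 12.2 tcp [0.5778 0.0347 0.327 ] yaw 0.513 tilt [-0.04   -0.0196 -0.999 ] j6 -0.477 F [2.57 2.88 1.82] M [ 0.868 -0.983  0.001] op 0.412
Mtcp [ 0.072 -0.284  0.019] Mz 0.0189 along tool z -0.0162
```

send_rows([
  {"dp": [0.01,0,0],"spin": 0.12},
  {"dp": [0,0,0],"spin": 0.12},
  {"dp": [0,0,0],"spin": 0.12},
  {"dp": [0,0,0],"spin": 0.12},
  {"dp": [0,0,0],"spin": 0.12},
  {"dp": [0,0,0],"spin": 0.12},
  {"dp": [0,0,0],"spin": 0.12},
  {"dp": [0,0,0],"spin": 0.12},
])

```text
clock: 13.0
tcp_pos: [0.578, 0.0349, 0.3269]
eef_rot: [0.978, 0.207, -0.022, 0.005]
ft_force: [2.3, 1.3, 3.6]
opening: 0.415
```

```bash
python3 -c "
from h import *
st();tz()"
```

```text
t 13.0 tcp [0.578  0.0349 0.3269] yaw 0.4169 tilt [-0.0402 -0.0196 -0.999 ] j6 -0.381 F [2.34 1.26 3.59] M [ 0.636 -0.823  0.021] op 0.415
Mtcp [ 0.304 -0.21   0.022] Mz 0.0225 along tool z -0.0305
```

send_rows([
  {"dp": [0.01,0,0],"spin": 0.12},
  {"dp": [0,0,0],"spin": 0.12},
  {"dp": [0,0,0],"spin": 0.12},
  {"dp": [0,0,0],"spin": 0.12},
  {"dp": [0,0,0],"spin": 0.12},
  {"dp": [0,0,0],"spin": 0.12},
  {"dp": [0,0,0],"spin": 0.12},
  {"dp": [0,0,0],"spin": 0.12},
])

```text
clock: 13.8
tcp_pos: [0.5782, 0.035, 0.3268]
eef_rot: [0.987, 0.16, -0.021, 0.006]
ft_force: [1.6, 0.8, 4.4]
opening: 0.412
```

```bash
python3 -c "
from h import *
st();tz()"
```

```text
t 13.8 tcp [0.5782 0.035  0.3268] yaw 0.3209 tilt [-0.0403 -0.0196 -0.999 ] j6 -0.285 F [1.58 0.82 4.43] M [ 0.405 -0.683  0.031] op 0.412
Mtcp [ 0.2   -0.289  0.032] Mz 0.0317 along tool z -0.034
```

send_rows([
  {"dp": [0,0,0],"spin": 0.15},
  {"dp": [0,0,0],"spin": 0.15},
  {"dp": [0,0,0],"spin": 0.15},
  {"dp": [0,0,0],"spin": 0.15},
  {"dp": [0,0,0],"spin": 0.15},
  {"dp": [0,0,0],"spin": 0.15},
  {"dp": [0,0,0],"spin": 0.15},
  {"dp": [0,0,0],"spin": 0.15},
])

```text
clock: 14.6
tcp_pos: [0.5782, 0.035, 0.3268]
eef_rot: [0.995, 0.1, -0.021, 0.008]
ft_force: [2.4, 0.3, 4.4]
opening: 0.411
```

```bash
python3 -c "
from h import *
st();tz()"
```

```text
t 14.6 tcp [0.5782 0.035  0.3268] yaw 0.2005 tilt [-0.0403 -0.0197 -0.999 ] j6 -0.165 F [2.41 0.25 4.37] M [ 0.253 -0.797  0.037] op 0.411
Mtcp [ 0.207 -0.173  0.027] Mz 0.0265 along tool z -0.0314
```

send_rows([
  {"dp": [0,0,0],"spin": 0.15},
  {"dp": [0,0,0],"spin": 0.15},
  {"dp": [0,0,0],"spin": 0.15},
  {"dp": [0,0,0],"spin": 0.15},
  {"dp": [0,0,0],"spin": 0.15},
  {"dp": [0,0,0],"spin": 0.15},
  {"dp": [0,0,0],"spin": 0.15},
  {"dp": [0,0,0],"spin": 0.15},
])

```text
clock: 15.4
tcp_pos: [0.5782, 0.035, 0.3268]
eef_rot: [0.999, 0.04, -0.021, 0.009]
ft_force: [4.1, 0.5, 3.6]
opening: 0.411
```

```bash
python3 -c "
from h import *
st();tz()"
```

```text
t 15.4 tcp [0.5782 0.035  0.3268] yaw 0.0804 tilt [-0.0403 -0.0197 -0.999 ] j6 -0.045 F [4.11 0.46 3.64] M [ 0.232 -1.057  0.066] op 0.411
Mtcp [0.124 0.053 0.048] Mz 0.048 along tool z -0.054
```

send_rows([
  {"dp": [0.01,0,0],"spin": 0.12},
  {"dp": [0,0,0],"spin": 0.12},
  {"dp": [0,0,0],"spin": 0.12},
  {"dp": [0,0,0],"spin": 0.12},
  {"dp": [0,0,0],"spin": 0.12},
  {"dp": [0,0,0],"spin": 0.12},
  {"dp": [0,0,0],"spin": 0.12},
  {"dp": [0,0,0],"spin": 0.12},
])

```text
clock: 16.2
tcp_pos: [0.5785, 0.035, 0.3268]
eef_rot: [1.0, -0.007, -0.02, 0.01]
ft_force: [2.3, -0.7, 4.5]
opening: 0.41
```

```bash
python3 -c "
from h import *
st();tz()"
```

```text
t 16.2 tcp [0.5785 0.035  0.3268] yaw -0.0154 tilt [-0.0404 -0.0196 -0.999 ] j6 0.051 F [ 2.28 -0.7   4.45] M [ 0.08  -0.775  0.067] op 0.41
Mtcp [ 0.299 -0.188  0.047] Mz 0.0469 along tool z -0.0553
```

send_rows([
  {"dp": [0,0,0],"spin": 0.15},
  {"dp": [0,0,0],"spin": 0.15},
  {"dp": [0,0,0],"spin": 0.15},
  {"dp": [0,0,0],"spin": 0.15},
  {"dp": [0,0,0],"spin": 0.15},
  {"dp": [0,0,0],"spin": 0.15},
  {"dp": [0,0,0],"spin": 0.15},
  {"dp": [0,0,0],"spin": 0.15},
])

```text
clock: 17.0
tcp_pos: [0.5785, 0.035, 0.3268]
eef_rot: [0.997, -0.068, -0.019, 0.011]
ft_force: [2.5, -1.1, 2.5]
opening: 0.41
```

```bash
python3 -c "
from h import *
st();tz()"
```

```text
t 17.0 tcp [0.5785 0.035  0.3268] yaw -0.1357 tilt [-0.0404 -0.0197 -0.999 ] j6 0.171 F [ 2.54 -1.11  2.52] M [-0.033 -0.857  0.069] op 0.41
Mtcp [ 0.292 -0.176  0.042] Mz 0.0424 along tool z -0.0507
```

send_rows([
  {"dp": [0,0,0.005],"spin": 0.15},
  {"dp": [0,0,0],"spin": 0.15},
  {"dp": [0,0,0],"spin": 0.15},
  {"dp": [0,0,0],"spin": 0.15},
  {"dp": [0,0,0],"spin": 0.15},
  {"dp": [0,0,0],"spin": 0.15},
  {"dp": [0,0,0],"spin": 0.15},
  {"dp": [0,0,0],"spin": 0.15},
])

```text
clock: 17.8
tcp_pos: [0.5785, 0.035, 0.3267]
eef_rot: [0.992, -0.127, -0.019, 0.012]
ft_force: [3.0, -0.7, 2.8]
opening: 0.413
```

```bash
python3 -c "
from h import *
st();tz()"
```

```text
t 17.8 tcp [0.5785 0.035  0.3267] yaw -0.2558 tilt [-0.0403 -0.0197 -0.999 ] j6 0.291 F [ 2.99 -0.73  2.77] M [-0.186 -0.829  0.056] op 0.413
Mtcp [ 0.033 -0.025  0.031] Mz 0.0315 along tool z -0.0323
```

send_rows([
  {"dp": [0,0,0],"spin": 0.15},
  {"dp": [0,0,0],"spin": 0.15},
  {"dp": [0,0,0],"spin": 0.15},
  {"dp": [0,0,0],"spin": 0.15},
  {"dp": [0,0,0],"spin": 0.15},
  {"dp": [0,0,0],"spin": 0.15},
  {"dp": [0,0,0],"spin": 0.15},
  {"dp": [0,0,0],"spin": 0.15},
])

```text
clock: 18.6
tcp_pos: [0.5785, 0.035, 0.3266]
eef_rot: [0.982, -0.186, -0.018, 0.013]
ft_force: [3.4, -2.0, 2.1]
opening: 0.412
```

```bash
python3 -c "
from h import *
st();tz()"
```

```text
t 18.6 tcp [0.5785 0.035  0.3266] yaw -0.3757 tilt [-0.0403 -0.0196 -0.999 ] j6 0.411 F [ 3.39 -1.99  2.09] M [-0.267 -0.811  0.073] op 0.412
Mtcp [0.3   0.115 0.032] Mz 0.0319 along tool z -0.0463
```

send_rows([
  {"dp": [0,0,0],"spin": 0.15},
  {"dp": [0,0,0],"spin": 0.15},
  {"dp": [0,0,0],"spin": 0.15},
  {"dp": [0,0,0],"spin": 0.15},
  {"dp": [0,0,0],"spin": 0.15},
  {"dp": [0,0,0],"spin": 0.15},
  {"dp": [0,0,0],"spin": 0.15},
  {"dp": [0,0,0],"spin": 0.15},
])

```text
clock: 19.4
tcp_pos: [0.5785, 0.035, 0.3266]
eef_rot: [0.969, -0.245, -0.017, 0.014]
ft_force: [3.1, -2.4, 1.8]
opening: 0.407
```

```bash
python3 -c "
from h import *
st();tz()"
```

```text
t 19.4 tcp [0.5785 0.035  0.3266] yaw -0.4957 tilt [-0.0404 -0.0196 -0.999 ] j6 0.531 F [ 3.11 -2.4   1.79] M [-0.332 -0.856  0.064] op 0.407
Mtcp [ 0.35  -0.007  0.019] Mz 0.0195 along tool z -0.0335
```

send_rows([
  {"dp": [0,0,0],"spin": 0.15},
  {"dp": [0,0,0],"spin": 0.15},
  {"dp": [0,0,0],"spin": 0.15},
  {"dp": [0,0,0],"spin": 0.15},
  {"dp": [0,0,0],"spin": 0.15},
  {"dp": [0,0,0],"spin": 0.15},
  {"dp": [0,0,0],"spin": 0.15},
  {"dp": [0,0,0],"spin": 0.15},
])

```text
clock: 20.2
tcp_pos: [0.5785, 0.035, 0.3266]
eef_rot: [0.953, -0.303, -0.016, 0.015]
ft_force: [3.0, -2.5, 1.6]
opening: 0.409
```

```bash
python3 -c "
from h import *
st();tz()"
```

```text
t 20.2 tcp [0.5785 0.035  0.3266] yaw -0.6157 tilt [-0.0404 -0.0196 -0.999 ] j6 0.651 F [ 3.04 -2.46  1.65] M [-0.467 -0.865  0.067] op 0.409
Mtcp [ 0.232 -0.035  0.022] Mz 0.0219 along tool z -0.0306
```

send_rows([
  {"dp": [0,0,0],"spin": 0.15},
  {"dp": [0,0,0],"spin": 0.15},
  {"dp": [0,0,0],"spin": 0.15},
  {"dp": [0,0,0],"spin": 0.15},
  {"dp": [0,0,0],"spin": 0.15},
  {"dp": [0,0,0],"spin": 0.15},
  {"dp": [0,0,0],"spin": 0.15},
  {"dp": [0,0,0],"spin": 0.15},
])

```text
clock: 21.0
tcp_pos: [0.5785, 0.035, 0.3266]
eef_rot: [0.933, -0.359, -0.015, 0.016]
ft_force: [3.9, -2.6, 0.3]
opening: 0.413
```

```bash
python3 -c "
from h import *
st();tz()"
```

```text
t 21.0 tcp [0.5785 0.035  0.3266] yaw -0.7356 tilt [-0.0405 -0.0196 -0.999 ] j6 0.771 F [ 3.91 -2.63  0.3 ] M [-0.422 -0.861  0.079] op 0.413
Mtcp [0.316 0.23  0.028] Mz 0.0279 along tool z -0.0451
```

send_rows([
  {"dp": [0,0,0],"spin": 0.15},
  {"dp": [0,0,0],"spin": 0.15},
  {"dp": [0,0,0],"spin": 0.15},
  {"dp": [0,0,0],"spin": 0.15},
  {"dp": [0,0,0],"spin": 0.15},
  {"dp": [0,0,0],"spin": 0.15},
  {"dp": [0,0,0],"spin": 0.15},
  {"dp": [0,0,0],"spin": 0.15},
])

```text
clock: 21.8
tcp_pos: [0.5785, 0.035, 0.3266]
eef_rot: [0.91, -0.415, -0.014, 0.017]
ft_force: [2.5, -3.6, -1.8]
opening: 0.409
```

```bash
python3 -c "
from h import *
st();tz()"
```

```text
t 21.8 tcp [0.5785 0.035  0.3266] yaw -0.8555 tilt [-0.0405 -0.0196 -0.999 ] j6 0.891 F [ 2.53 -3.62 -1.84] M [-0.572 -0.863  0.069] op 0.409
Mtcp [ 0.432 -0.136  0.014] Mz 0.0137 along tool z -0.0285
```

send_rows([
  {"dp": [0,0,0.01],"spin": 0.15},
  {"dp": [0,0,0],"spin": 0.15},
  {"dp": [0,0,0],"spin": 0.15},
  {"dp": [0,0,0],"spin": 0.15},
  {"dp": [0,0,0],"spin": 0.15},
  {"dp": [0,0,0],"spin": 0.15},
  {"dp": [0,0,0],"spin": 0.15},
  {"dp": [0,0,0],"spin": 0.15},
])

```text
clock: 22.6
tcp_pos: [0.5786, 0.035, 0.3265]
eef_rot: [0.883, -0.468, -0.013, 0.018]
ft_force: [3.7, -3.4, 2.7]
opening: 0.412
```

```bash
python3 -c "
from h import *
st();tz()"
```

```text
t 22.6 tcp [0.5786 0.035  0.3265] yaw -0.9754 tilt [-0.0402 -0.0196 -0.999 ] j6 1.011 F [ 3.73 -3.36  2.68] M [-0.442 -0.677  0.077] op 0.412
Mtcp [0.512 0.337 0.019] Mz 0.0187 along tool z -0.0458
```

send_rows([
  {"dp": [0,0,0],"spin": 0.15},
  {"dp": [0,0,0],"spin": 0.15},
  {"dp": [0,0,0],"spin": 0.15},
  {"dp": [0,0,0],"spin": 0.15},
  {"dp": [0,0,0],"spin": 0.15},
  {"dp": [0,0,0],"spin": 0.15},
  {"dp": [0,0,0],"spin": 0.15},
  {"dp": [0,0,0],"spin": 0.15},
])

```text
clock: 23.4
tcp_pos: [0.5786, 0.035, 0.3264]
eef_rot: [0.854, -0.521, -0.012, 0.019]
ft_force: [3.4, -2.7, 4.5]
opening: 0.412
```

```bash
python3 -c "
from h import *
st();tz()"
```

```text
t 23.4 tcp [0.5786 0.035  0.3264] yaw -1.0953 tilt [-0.0402 -0.0196 -0.999 ] j6 1.131 F [ 3.44 -2.71  4.54] M [-0.471 -0.728  0.036] op 0.412
Mtcp [ 0.312  0.183 -0.014] Mz -0.0138 along tool z -0.0023
```

send_rows([
  {"dp": [0,0,0],"spin": 0.15},
  {"dp": [0,0,0],"spin": 0.15},
  {"dp": [0,0,0],"spin": 0.15},
  {"dp": [0,0,0],"spin": 0.15},
  {"dp": [0,0,0],"spin": 0.15},
  {"dp": [0,0,0],"spin": 0.15},
  {"dp": [0,0,0],"spin": 0.15},
  {"dp": [0,0,0],"spin": 0.15},
])

```text
clock: 24.2
tcp_pos: [0.5785, 0.035, 0.3264]
eef_rot: [0.821, -0.571, -0.011, 0.02]
ft_force: [2.6, -3.6, 3.0]
opening: 0.411
```

```bash
python3 -c "
from h import *
st();tz()"
```

```text
t 24.2 tcp [0.5785 0.035  0.3264] yaw -1.2152 tilt [-0.0403 -0.0196 -0.999 ] j6 1.251 F [ 2.61 -3.59  3.04] M [-0.561 -0.758  0.091] op 0.411
Mtcp [ 0.46  -0.063  0.036] Mz 0.0358 along tool z -0.0531
```

send_rows([
  {"dp": [0,0,0],"spin": 0.12},
  {"dp": [0,0,0],"spin": 0.12},
  {"dp": [0,0,0],"spin": 0.12},
  {"dp": [0,0,0],"spin": 0.12},
  {"dp": [0,0,0],"spin": 0.12},
  {"dp": [0,0,0],"spin": 0.12},
  {"dp": [0,0,0],"spin": 0.12},
  {"dp": [0,0,0],"spin": 0.12},
])

```text
clock: 25.0
tcp_pos: [0.5785, 0.035, 0.3263]
eef_rot: [0.793, -0.609, -0.01, 0.02]
ft_force: [3.0, -2.3, 3.6]
opening: 0.412
```

```bash
python3 -c "
from h import *
st();tz()"
```

```text
t 25.0 tcp [0.5785 0.035  0.3263] yaw -1.3109 tilt [-0.0404 -0.0196 -0.999 ] j6 1.347 F [ 2.95 -2.27  3.62] M [-0.49  -0.794  0.07 ] op 0.412
Mtcp [ 0.164 -0.01   0.029] Mz 0.0286 along tool z -0.035
```

send_rows([
  {"dp": [0,0,0],"spin": 0.15},
  {"dp": [0,0,0],"spin": 0.15},
  {"dp": [0,0,0],"spin": 0.15},
  {"dp": [0,0,0],"spin": 0.15},
  {"dp": [0,0,0],"spin": 0.15},
  {"dp": [0,0,0],"spin": 0.15},
  {"dp": [0,0,0],"spin": 0.15},
  {"dp": [0,0,0],"spin": 0.15},
])

```text
clock: 25.8
tcp_pos: [0.5785, 0.035, 0.3263]
eef_rot: [0.754, -0.656, -0.009, 0.021]
ft_force: [3.6, -3.9, 1.6]
opening: 0.412
```

```bash
python3 -c "
from h import *
st();tz()"
```

```text
t 25.8 tcp [0.5785 0.035  0.3263] yaw -1.431 tilt [-0.0404 -0.0196 -0.999 ] j6 1.467 F [ 3.57 -3.87  1.65] M [-0.396 -0.827  0.039] op 0.412
Mtcp [ 0.696  0.153 -0.025] Mz -0.0248 along tool z -0.0063
```

send_rows([
  {"dp": [0,0,0],"spin": 0.15},
  {"dp": [0,0,0],"spin": 0.15},
  {"dp": [0,0,0],"spin": 0.15},
  {"dp": [0,0,0],"spin": 0.15},
  {"dp": [0,0,0],"spin": 0.15},
  {"dp": [0,0,0],"spin": 0.15},
  {"dp": [0,0,0],"spin": 0.15},
  {"dp": [0,0,0],"spin": 0.15},
])

```text
clock: 26.6
tcp_pos: [0.5785, 0.035, 0.3263]
eef_rot: [0.714, -0.7, -0.008, 0.021]
ft_force: [4.6, -3.5, 1.3]
opening: 0.414
```

```bash
python3 -c "
from h import *
st();tz()"
```

```text
t 26.6 tcp [0.5785 0.035  0.3263] yaw -1.5508 tilt [-0.0404 -0.0196 -0.999 ] j6 1.587 F [ 4.59 -3.52  1.33] M [-0.333 -0.86   0.183] op 0.414
Mtcp [0.66  0.41  0.118] Mz 0.1176 along tool z -0.1522
```

send_rows([
  {"dp": [0,0,0],"spin": 0.1},
  {"dp": [0,0,0],"spin": 0.1},
  {"dp": [0,0,0],"spin": 0.1},
  {"dp": [0,0,0],"spin": 0.1},
  {"dp": [0,0,0],"spin": 0.05},
  {"dp": [0,0,0],"spin": 0},
  {"dp": [0,0,0],"spin": 0},
  {"dp": [0,0,0],"spin": 0},
])

```text
clock: 27.4
tcp_pos: [0.5785, 0.035, 0.3263]
eef_rot: [-0.698, 0.716, 0.007, -0.021]
ft_force: [3.6, -3.4, 0.8]
opening: 0.412
```

```bash
python3 -c "
from h import *
st();tz()"
```

```text
t 27.4 tcp [0.5785 0.035  0.3263] yaw -1.5949 tilt [-0.0404 -0.0196 -0.999 ] j6 1.631 F [ 3.59 -3.4   0.79] M [-0.21  -0.853  0.238] op 0.412
Mtcp [0.745 0.142 0.18 ] Mz 0.1802 along tool z -0.2129
```

send_rows([
  {"dp": [0,0,0],"spin": 0.1},
  {"dp": [0,0,0],"spin": 0.1},
  {"dp": [0,0,0],"spin": 0},
  {"dp": [0,0,0],"spin": 0},
  {"dp": [0,0,0],"spin": 0},
  {"dp": [0,0,0],"spin": 0},
  {"dp": [0,0,0],"spin": 0},
  {"dp": [0,0,0],"spin": 0},
])

```text
clock: 28.2
tcp_pos: [0.5785, 0.035, 0.3263]
eef_rot: [-0.691, 0.722, 0.007, -0.021]
ft_force: [3.5, -3.8, 0.3]
opening: 0.411
```

```bash
python3 -c "
from h import *
st();tz()"
```

```text
t 28.2 tcp [0.5785 0.035  0.3263] yaw -1.6148 tilt [-0.0403 -0.0196 -0.999 ] j6 1.651 F [ 3.5  -3.77  0.27] M [-0.244 -0.864  0.297] op 0.411
Mtcp [0.81  0.113 0.235] Mz 0.2354 along tool z -0.27
```

send_rows([
  {"dp": [0,0,0],"spin": -0.5},
  {"dp": [0,0,0],"spin": -1},
  {"dp": [0,0,0],"spin": -1},
  {"dp": [0,0,0],"spin": -1},
  {"dp": [0,0,-0.005],"spin": -1},
  {"dp": [0,0,0],"spin": -1},
  {"dp": [0,0,0],"spin": -1},
  {"dp": [0,0,0],"spin": -1},
])

```text
clock: 29.0
tcp_pos: [0.5785, 0.0349, 0.3265]
eef_rot: [0.908, -0.417, -0.014, 0.017]
ft_force: [4.1, -4.6, 0.5]
opening: 0.413
```

send_rows([
  {"dp": [0,0,0],"spin": -1},
  {"dp": [0,0,0],"spin": -1},
  {"dp": [0,0,0],"spin": -1},
  {"dp": [0,0,-0.005],"spin": -1},
  {"dp": [0,0,0],"spin": -1},
  {"dp": [0,0,0],"spin": -1},
  {"dp": [0,0,0],"spin": -1},
  {"dp": [0,0,0],"spin": -1},
])

```text
clock: 29.8
tcp_pos: [0.5785, 0.0349, 0.3266]
eef_rot: [0.999, -0.031, -0.02, 0.011]
ft_force: [4.0, -3.4, 0.5]
opening: 0.412
```

send_rows([
  {"dp": [0,0,0],"spin": -0.4},
  {"dp": [0,0,0],"spin": 0},
  {"dp": [0,0,0],"spin": 0},
  {"dp": [0,0,0],"spin": 0},
  {"dp": [0,0,0],"spin": 0},
  {"dp": [0,0,0],"spin": 0},
  {"dp": [0,0,0],"spin": 0},
  {"dp": [0,0,0],"spin": 0},
])

```text
clock: 30.6
tcp_pos: [0.5785, 0.035, 0.3267]
eef_rot: [1.0, -0.013, -0.02, 0.01]
ft_force: [4.3, -3.2, 1.5]
opening: 0.412
```

```bash
python3 -c "
from h import *
st();tz()"
```

```text
t 30.6 tcp [0.5785 0.035  0.3267] yaw -0.0256 tilt [-0.0403 -0.0196 -0.999 ] j6 0.061 F [ 4.27 -3.17  1.54] M [-0.636 -1.202  0.019] op 0.412
Mtcp [ 0.258 -0.023 -0.04 ] Mz -0.0402 along tool z 0.0302
```

send_rows([
  {"dp": [0,0,0],"spin": 0},
  {"dp": [0,0,0],"spin": 0},
  {"dp": [0,0,0],"spin": 0},
  {"dp": [0,0,0],"spin": 0},
  {"dp": [0,0,-0.1],"spin": 0},
  {"dp": [0,0,-0.4],"spin": 0},
  {"dp": [0,0,-0.4],"spin": 0},
  {"dp": [0,0,-0.4],"spin": 0},
], jaw=0.4)

```text
clock: 31.4
tcp_pos: [0.5804, 0.0358, 0.3673]
eef_rot: [1.0, -0.013, -0.02, 0.01]
ft_force: [-0.6, 0.8, 0.4]
opening: 0.702
```

```bash
python3 - <<'E'
from h import *
st();print(rel([.620,-.044,.36]),rel([.620,-.044,.293]))
E
```

```text
t 31.4 tcp [0.5804 0.0358 0.3673] yaw -0.0254 tilt [-0.0394 -0.0195 -0.999 ] j6 0.061 F [-0.57  0.75  0.35] M [ 0.025 -0.125 -0.006] op 0.702
[1.39622677 2.62142641 0.24225119] [1.48308777 2.5756058  2.47342429]
```

send_rows([
  {"dp": [0.24,0.43,0],"spin": 0},
  {"dp": [0.24,0.43,0],"spin": 0},
  {"dp": [0.24,0.43,0],"spin": 0},
  {"dp": [0.24,0.43,0],"spin": 0},
  {"dp": [0.24,0.43,0],"spin": 0},
  {"dp": [0.24,0.43,0],"spin": 0},
  {"dp": [0,0,0],"spin": 0},
  {"dp": [0,0,0],"spin": 0},
], jaw=-1)

```text
clock: 32.2
tcp_pos: [0.6214, -0.043, 0.3652]
eef_rot: [1.0, -0.013, -0.02, 0.01]
ft_force: [-0.1, 0.1, -0.5]
opening: 0.031
```

```bash
python3 - <<'E'
from h import *
st();print(rel([.620,-.044,.293]))
ps,_=snapshot('side');pt,_=snapshot('top')
cv2.imwrite('pics/s4.png',np.hstack([cv2.resize(ps[100:240,180:320],None,fx=2.8,fy=2.8,interpolation=2),cv2.resize(pt[100:240,200:340],None,fx=2.8,fy=2.8,interpolation=2)]))
E
```

```text
t 32.2 tcp [ 0.6214 -0.043   0.3652] yaw -0.0261 tilt [-0.0408 -0.0194 -0.999 ] j6 -0.063 F [-0.1   0.14 -0.48] M [-0.026 -0.095 -0.035] op 0.031
[ 0.05270863 -0.01529627  2.40703505]
```

View pics/s4.png

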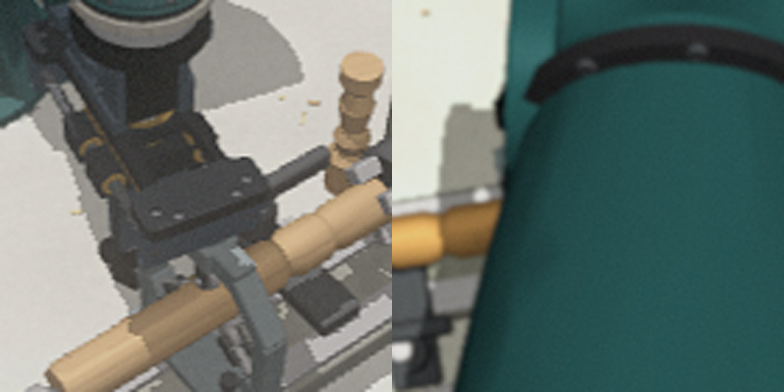

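send_rows([
  {"dp": [0,0,0.34],"spin": 0},
  {"dp": [0,0,0.34],"spin": 0},
  {"dp": [0,0,0.34],"spin": 0},
  {"dp": [0,0,0.34],"spin": 0},
  {"dp": [0,0,0.34],"spin": 0},
  {"dp": [0,0,0.34],"spin": 0},
  {"dp": [0,0,0.34],"spin": 0},
  {"dp": [0,0,0],"spin": 0},
])

```text
clock: 33.1
tcp_pos: [0.6178, -0.0441, 0.2924]
eef_rot: [1.0, -0.013, -0.021, 0.01]
ft_force: [0.9, 0.3, 0.2]
opening: 0.001
```

```bash
python3 - <<'E'
from h import *
st();print(rel([.604,-.044,.293]))
ps,_=snapshot('side')
cv2.imwrite('pics/s5.png',cv2.resize(ps[120:240,180:300],None,fx=4,fy=4,interpolation=2))
E
```

```text
t 33.1 tcp [ 0.6178 -0.0441  0.2924] yaw -0.0255 tilt [-0.0425 -0.0194 -0.9989] j6 -0.063 F [0.9  0.32 0.18] M [-0.002 -0.057  0.01 ] op 0.001
[-4.59485512e-01  9.57442178e-03  3.23954378e-04]
```

View pics/s5.png

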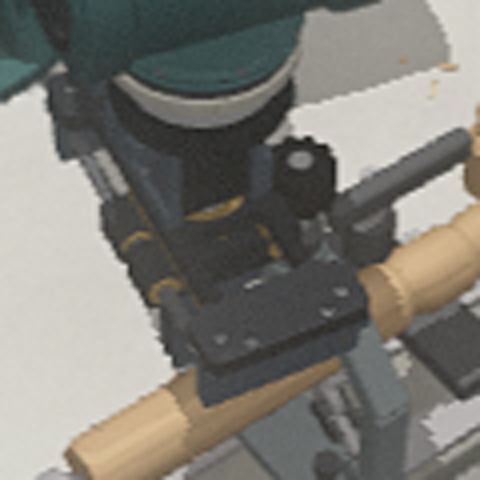

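send_rows([
  {"dp": [-0.22,0,0],"spin": 0},
  {"dp": [-0.22,0,0],"spin": 0},
  {"dp": [-0.27,0.075,0],"spin": 1},
  {"dp": [-0.27,0.075,0],"spin": 1},
  {"dp": [-0.27,0.075,0],"spin": 1},
  {"dp": [-0.27,0.075,0],"spin": 1},
  {"dp": [-0.27,0.075,0],"spin": 1},
  {"dp": [0,0,0],"spin": 0},
])

```text
clock: 33.95
tcp_pos: [0.5629, -0.0456, 0.297]
eef_rot: [0.965, -0.26, -0.017, 0.015]
ft_force: [0.7, -0.0, -0.7]
opening: 0.007
```

```bash
python3 - <<'E'
from h import *
st()
s=sense();r=s['tcp_pos'][:2]-[.578,.035];print(r,np.hypot(*r),np.degrees(np.arctan2(r[1],r[0])))
E
```

```text
t 33.95 tcp [ 0.5629 -0.0456  0.297 ] yaw -0.5272 tilt [-0.0396 -0.0197 -0.999 ] j6 0.427 F [ 0.73 -0.03 -0.69] M [-0.032 -0.055 -0.011] op 0.007
[-0.01508571 -0.08060351] 0.08200307420751791 -100.60080624527734
```

```bash
python3 - <<'E'
from h import *
ps,_=snapshot('side')
cv2.imwrite('pics/s6.png',cv2.resize(ps[120:240,170:300],None,fx=4,fy=4,interpolation=2))
s=sense();M=R.from_quat(s['eef_rot']).as_matrix()
for x in(-.0135,.0135):
  for y in (-.016,.016):
    u,v=proj('side',s['tcp_pos']+M@[x,y,.017]);print(x,y,(u-170)*4,(v-120)*4)
for th in (.078,.3,.5,.6):
  a=-np.radians(83.7)-th; u,v=proj('side',[.578+.08*np.cos(a),.035+.08*np.sin(a),.29]);print(th,(u-170)*4,(v-120)*4)
E
```

```text
-0.0135 -0.016 219.18973095247281 246.72032014924253
-0.0135 0.016 156.66216550729848 244.25063956644692
0.0135 -0.016 216.25023189030105 288.3497768576366
0.0135 0.016 152.54814660117336 285.8629914861642
0.078 202.63347088509306 276.4810012803904
0.3 189.46955276526057 251.73679200265076
0.5 184.24532404881222 228.36291720881582
0.6 184.00821024094512 216.61362287995485
```

View pics/s6.png

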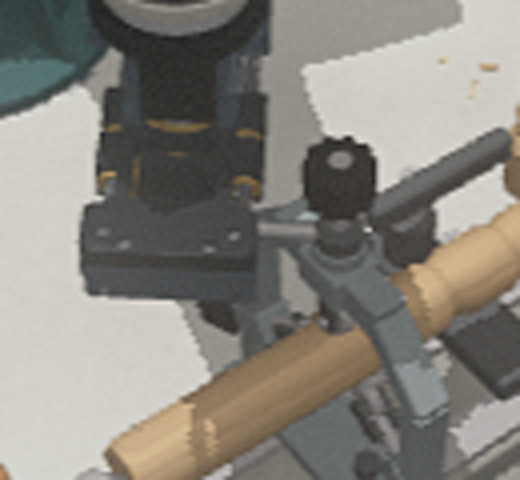

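send_rows([
  {"dp": [-0.27,0.075,0.05],"spin": 1},
  {"dp": [-0.27,0.075,0.05],"spin": 1},
  {"dp": [-0.27,0.075,0.05],"spin": 1},
  {"dp": [-0.27,0.075,0.05],"spin": 1},
  {"dp": [-0.27,0.075,0.05],"spin": 1},
  {"dp": [-0.13,0.04,0],"spin": 0.5},
  {"dp": [0,0,0],"spin": 0},
  {"dp": [0,0,0],"spin": 0},
])

```text
clock: 34.8
tcp_pos: [0.5233, -0.0248, 0.2903]
eef_rot: [0.86, -0.51, -0.012, 0.019]
ft_force: [-0.3, -1.0, 0.7]
opening: 0.002
```

```bash
python3 - <<'E'
from h import *
st()
s=sense();r=s['tcp_pos'][:2]-[.578,.035];a=np.degrees(np.arctan2(r[1],r[0]));print(r,np.hypot(*r),a,'lever',np.radians(-83.7-a)+.287)
ps,_=snapshot('side')
cv2.imwrite('pics/s7.png',cv2.resize(ps[100:230,170:300],None,fx=4,fy=4,interpolation=2))
E
```

```text
t 34.8 tcp [ 0.5233 -0.0248  0.2903] yaw -1.0716 tilt [-0.04   -0.0196 -0.999 ] j6 1.002 F [-0.34 -0.96  0.74] M [ 0.022 -0.012  0.007] op 0.002
[-0.05472573 -0.05982684] 0.08108117596740176 -132.45026275368684 lever 1.1378525962641928
```

View pics/s7.png

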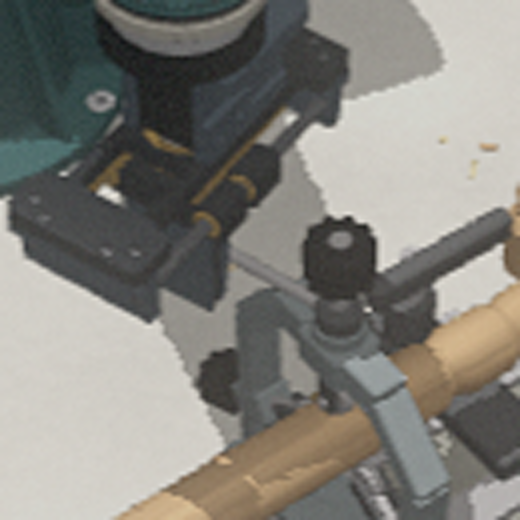

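send_rows([
  {"dp": [-0.054,0.015,0],"spin": 0.2},
  {"dp": [-0.054,0.015,0],"spin": 0.2},
  {"dp": [-0.054,0.015,0],"spin": 0.2},
  {"dp": [-0.054,0.015,0],"spin": 0.2},
  {"dp": [-0.054,0.015,0],"spin": 0.2},
  {"dp": [-0.054,0.015,0],"spin": 0.2},
  {"dp": [0,0,0],"spin": 0},
  {"dp": [0,0,0],"spin": 0},
])

```text
clock: 35.65
tcp_pos: [0.5174, -0.0188, 0.2906]
eef_rot: [0.826, -0.563, -0.009, 0.02]
ft_force: [9.0, -19.0, -5.3]
opening: 0.003
```

```bash
cat >> h.py <<'E'
def lev():
    st()
    s=sense();r=s['tcp_pos'][:2]-[.578,.035];a=np.degrees(np.arctan2(r[1],r[0]));print(np.hypot(*r),'lever',np.radians(-83.7-a)+.287)
E
python3 -c "
from h import *
lev()"
```

```text
t 35.65 tcp [ 0.5174 -0.0188  0.2906] yaw -1.195 tilt [-0.0374 -0.0234 -0.999 ] j6 1.14 F [  8.99 -18.98  -5.33] M [-3.181 -1.628  0.195] op 0.003
0.08103997339015294 lever 1.2413144675963117
```

send_rows([
  {"dp": [0.3,0,0],"spin": 0},
  {"dp": [0.5,0,0],"spin": 0},
  {"dp": [0.5,0,0],"spin": 0},
  {"dp": [0.2,0,-0.5],"spin": 0},
  {"dp": [0,0,-1],"spin": 0},
  {"dp": [0,0,-1],"spin": 0},
  {"dp": [0,0,-1],"spin": 0},
  {"dp": [0,0,-1],"spin": 0},
])

```text
clock: 36.45
tcp_pos: [0.5383, -0.0567, 0.4277]
eef_rot: [0.826, -0.563, -0.011, 0.019]
ft_force: [0.3, -0.2, 0.5]
opening: 0.008
```

send_rows([
  {"dp": [1,0,0],"spin": 0},
  {"dp": [1,0,0],"spin": 0},
  {"dp": [1,0,0],"spin": 0},
  {"dp": [1,0,0],"spin": 0},
  {"dp": [1,0,0],"spin": 0},
  {"dp": [1,0,0],"spin": 0},
  {"dp": [1,0,0],"spin": 0},
  {"dp": [0,0,0],"spin": 0},
])

```text
clock: 37.25
tcp_pos: [0.616, -0.2547, 0.4265]
eef_rot: [0.826, -0.563, -0.011, 0.02]
ft_force: [-0.5, 0.7, -0.8]
opening: 0.005
```

```bash
python3 - <<'E'
from h import *
st()
p,_=snapshot('side');cv2.imwrite('pics/s8.png',p)
p,_=snapshot('top');cv2.imwrite('pics/t8.png',p)
for th in (1.1,1.25):
  a=-np.radians(83.7)-th; P=[.578+.08*np.cos(a),.035+.08*np.sin(a),.29];print(th,proj('side',P),proj('top',P))
E
```

```text
t 37.25 tcp [ 0.616  -0.2547  0.4265] yaw -1.1974 tilt [-0.0404 -0.0198 -0.999 ] j6 0.791 F [-0.45  0.74 -0.85] M [ 0.015 -0.017 -0.011] op 0.005
1.1 (np.float64(221.30131404011397), np.float64(160.44328337552153)) (np.float64(272.32978963847137), np.float64(201.30696969330717))
1.25 (np.float64(224.51307380982036), np.float64(156.94828059313903)) (np.float64(267.03135959487093), np.float64(204.41280565193688))
```

View pics/s8.png

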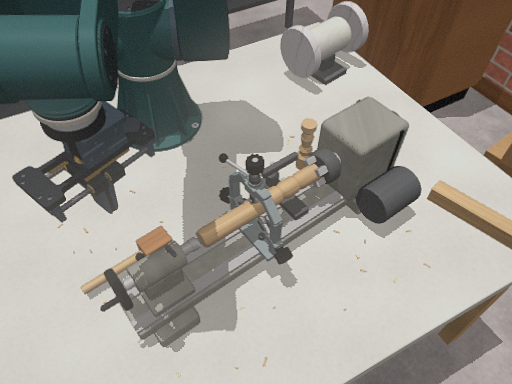

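View pics/t8.png

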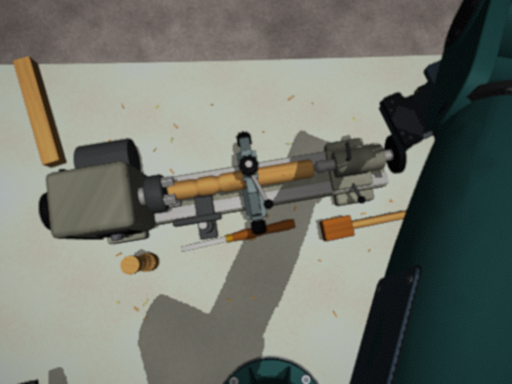

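```bash
python3 -c "
from h import *
k,e=tri((223,158),(268.5,203.3));print(k,e);d=k[:2]-[.578,.035];print('lever',-np.arctan2(d[1],d[0])-np.radians(83.7))
print(env.close_job())"
```

```text
[ 0.50707959 -0.00201248  0.29032951] 0.0015139324406343935
lever 1.1997480724571616
the job is handed in; nothing more can be done
None
```

The top roller is set a quarter turn clear of the blank and locked, and the job was handed in at about 37 s of the 72 s allowed. No verdict was reported.

- **Bottoming:** I gripped the knob and turned it clockwise in small steps. The resisting torque rose from about 0.04 N m of drag to a held 0.27 N m. That puts the knob about 0.12–0.13 rad ahead of its screw, inside the finger-tight range and well under the 0.4 N m limit.
- **Backing off:** I turned the knob back 1.59 rad. About 0.12 rad of that was unwinding and about 1.47 rad real turn, so the roller should be about 0.35 mm clear. This comes from the tool's angle and the torque readings; the gap is too small to see in the cameras.
- **Lever:** I pushed the ball clockwise with the closed fingers until it met the stop, at about 21 N. After the arm withdrew, the two camera views put it at about 1.20 rad, while the contact position gave about 1.24. Both are above the 1.1 needed.
- **Bystanders:** The gouge, mallet and turned leg look unmoved in the last pictures, and the arm stands clear with no contact force.

One thing went wrong early on. The last joint hit its limit during the first spin and left the tool tilted about 2.6°. I couldn't correct it with the moves available, so I worked with it. It caused side forces of only about 5 N on the knob.

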